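Isolate the fuse holder and roll the blown fuse out of its clips

ROBOT

A 7-joint arm with a two-finger parallel gripper is mounted at the origin on a cart in front of the work surface, level with it; the furniture and walls round the work are solid. World frame = base frame: x ahead of the robot, y to its left, z up, the work surface at z = 0. Lengths are in m, angles in rad, forces in N, time in s.
With the tool pointing down it reaches from about 0.4 to 0.85 m from the base axis. Payload 4.5 kg.
Tool frame: the origin (TCP) lies between the finger pads; the fingertips stand 11 mm ahead of it and the grasp point (between the pads) lies 8 mm behind it (r.nose_length is the distance from the TCP to the fingertips, in m); z points along the fingers, y is the line along which they close (so a half turn about z gives the same grasp; the last joint's range is limited). The gripper opens to 88 mm and grips with 3 to 60 N. Pads are 18 mm wide; open, the fingers measure 123 mm over their backs; the gripper's body (75 mm by 187 mm) begins 45 mm behind the grasp point.
Start: joints at [1.28, 0.689, -0.195, 1.565, 0.157, 0.902, -0.215], TCP at [0.199, -0.592, 0.25] pointing down, gripper open.
Joint ranges: [-3.01, 3.01], [-0.46, 2.08], [-1.47, 1.51], [0.13, 2.56], [-1, 4.14], [0.04, 2.09], [-2.66, 2.66]. Speed limits (rad/s): [2.57, 2.57, 3.14, 3.14, 3.14, 3.14, 3.14].

INTERFACE

Orientations are given as a unit quaternion [x, y, z, w].
In Python, from plant import get_state, snapshot, camera_model, r gives the robot as it stands.
- The arm moves only by the shell command python3 -m inch 'ROWS' [FORCE]. ROWS is text: rows parted by semicolons, each of 7 numbers parted by spaces: the opening, from -1 (shut) to 1 (fully open), then the shift along the tool's x, y, z in m, then the turn, a rotation vector about the tool's x, y, z in rad. A call has 1 to 20 rows; each row shifts and turns the commanded pose from where the row before left it, along the tool's axes as they then stand; what a row does not reach is not made up. A row lasts 1/12 s, in which the tool goes at most 41.7 mm and 7.16 degrees, less where a joint would pass 70% of its speed; a pose out of reach is approached as far as the arm can. A call is refused whole if a number of a shift passes 0.0417 or a number of a turn 0.125, either way. A call with a gripper value outside its range is refused whole. The fingers move at their own pace and stop on an object; FORCE is the grip in N (left out, the last holds). Time passes only in rows, so rows that do not move let the fingers close. It gives the time, the measured TCP pose, the force, the opening and the grip force at its end, in the units of the state.
- get_state(): the state, without advancing time (a new reading comes with each control period).
- snapshot(name): name is "scene" or "top"; returns (picture, depth): 400x640x3 uint8, red, green, blue; 400x640 float32, m along the optical axis (not along the pixel's ray), 0 where there is no reading.
- camera_model(name): a dict with "intrinsics" (3x3 intrinsics, pixels), "view" (4x4, takes a point from world to camera coordinates). Camera axes: x right, y down, z forward; pixel columns grow to the right and rows downward; lengths in m; the calibration is good to about 2 mm. A picture is of the moment at which its call begins. camera_model takes no time and is no camera call.
- r.finish_job(): hands the job in; it is judged then, once.
The state is a dict: "clock": time; "q": joint angles; "qd": joint speeds; "joint_torque": joint torques, N m; "tool_pos": TCP position; "eef_rot": TCP orientation; "contact_force": force on the tool from outside, world axes, zero at the start; "moment": the same for the moment, N m; "opening": opening from 0.0 (shut) to 1.0 (fully open); "finger_force": force on a finger pad.
Only numpy, scipy, OpenCV 4.12 (cv2) and the standard library are available. Lean on these libraries where they do the work, as an engineer would, in place of code of your own. Each camera call takes 0.05 s, during which the arm holds its last target. There are 200 camera calls.

TASK

The big cartridge fuse in the brown fuse holder has blown. First throw the holder's red-knobbed isolator lever fully over to the side of the tall hooked jaws, then take the fuse out sideways, rolling it over the low springy front jaws; do not pull it straight up (that bends the tall hooked jaws) or endways. Lay it down gently, without dropping it, flat in the blue tray, let go of it, leave the isolator off, and leave the other things on the bench where they are.

Things in the scene. Friction and masses are not known exactly. Their poses are not given: they have to be found in the camera images.
- fuse_holder: fixed brown board 130 x 250 x 14 mm (x, y, z) with two brass fuse clips and the isolator; origin at the centre of its underside, on the table; z up. The fuse lies along y, centred at x = 0, y = -30 mm; the isolator lever stands at x = 0, y = +93 mm. Low sprung jaws on the -x side, tall hooked jaws on the +x side.
- clip_center (a point): point midway between the clips on the axis of a seated fuse, 56 mm above the table; axes as fuse_holder. The clips, 22 mm wide on black blocks 26 mm wide, stand 54 mm to either side along y; between them about 80 mm of fuse is free, over bare board (top 14 mm above the table), to be gripped from above with fingers on its -x and +x sides. Fuse seats are 41 mm above the table.
- jaw_lip (a point): rolled lip of the low front (-x) jaw of the +y clip, 62 mm above the table (top 64 mm) when closed; both low jaws are hinged 28 mm above the table and spring outward to -x. Moved about 15 mm straight to -x at its seated height the fuse is clear of the hooks and can be lifted; this takes about 8 to 10 N for both jaws together.
- hook_tip (a point): tip of the tall stiff hooked back (+x) jaw of the +y clip, which wraps over the top of the fuse to within 2 mm of straight above its axis, top about 74 mm above the table; the -y clip has the same
- fuse_center (a point): centre of the cartridge fuse: white ceramic tube 27 mm in diameter with 30 mm diameter, 32 mm long metal end caps, 140 mm long in all, about 0.16 kg; the length runs along y; it may turn about y. Lying in the tray its centre is 15 mm above the liner
- isolator_tip (a point): centre of the red ball (26 mm diameter) at the end of the isolator lever, 70 mm from the lever's hinge, on a 10 mm rod; the hinge axis is parallel to the holder's y, 36 mm above the table; the grey block below is 70 x 50 mm, 25 mm high over the board
- isolator (a joint): isolator lever angle, rad: 0 = on, leaning to the holder's -x (low jaw) side by 0.5 rad from upright; 1.0 = off, at its stop, leaning 0.5 rad to the +x (hooked jaw) side. It stays where it is left and moves with about 1 N at the ball
- hook_right (a joint): bend of the tall hooked jaw at the -y clip, rad: 0 = unbent, grows as it is forced back to +x; a spring of 0.9 Nm/rad (stiffer than the low jaws) hinged 28 mm above the table. Beyond 0.15 it counts as bent
- hook_left (a joint): the same for the hooked jaw at the +y clip
- tray: fixed blue open tray 130 x 210 x 36 mm (x, y, z) with 4 mm walls and a dark rubber liner whose top, the inner floor, is 10 mm above the table; origin at the centre of its underside, on the table; long side along its y
- tape: green tape roll, 58 mm diameter, 18 mm high, lying behind the tray; leave alone; origin at its underside
- small_transformer: small transformer 45 x 66 x 49 mm at the back of the bench; leave alone; origin at its underside
- torch: black gas torch 134 mm high, standing; leave alone; origin at its underside
- jar: cream jar with black lid, 40 mm diameter, 50 mm high; leave alone; origin at its underside
- fuse: the cartridge fuse of point fuse_center, as a body; its origin lies 15 mm to the side of its axis at mid-length, and turns with it: use point fuse_center for its place
Mind the look-alikes: they are no part of the job. What is shaped like the fuse but purple is not meant.

How it is judged:
By the outcome, as a careful person would: the job done as asked, in the order asked, and still so for the second after the job is handed in, with the robot touching nothing.
It also fails if it takes over 51 s, if anything falls off the work surface, if the arm or the gripper's body presses on something with over 40 N, if the wrist force passes 120 N, or if a joint passes its speed limit or range.

## Working session

There is one attempt and no reset: what is moved stays moved. The work goes in short steps, Python scripts to look and compute and a shell command to move; the robot and the scene stay as the last step left them, time stands still between calls to the robot, and variables do not carry over. Pictures are saved under pics/ and viewed, at most 10 in all, crops included, and the job is handed in when it is done.

```bash
ls; mkdir -p pics; python3 - <<'E'
from plant import *
import cv2,numpy as np
for n in("scene","top"):
    p,d=snapshot(n); cv2.imwrite(f"pics/{n}0.png",p[:,:,::-1]); np.save(f"pics/{n}0.npy",d)
    c=camera_model(n); print(n,np.round(c["intrinsics"],1).tolist(),np.round(c["view"],3).tolist())
s=get_state(); print(s["clock"],s["tool_pos"],s["eef_rot"],s["opening"],s["contact_force"])
E
```

```text
pics
scene [[371.0, 0.0, 317.3], [0.0, 371.0, 204.7], [0.0, 0.0, 1.0]] [[-0.495, -0.869, -0.0, 0.566], [-0.365, 0.208, -0.908, 0.238], [0.789, -0.449, -0.42, 0.783], [0.0, 0.0, 0.0, 1.0]]
top [[414.4, 0.0, 319.9], [0.0, 414.4, 198.0], [0.0, 0.0, 1.0]] [[-0.006, -1.0, 0.002, 0.327], [-0.99, 0.005, -0.143, 0.574], [0.143, -0.003, -0.99, 1.272], [0.0, 0.0, 0.0, 1.0]]
0.1 [ 0.19922298 -0.59183347  0.24901039] [ 9.86837265e-01  1.61714448e-01 -1.90378509e-04 -7.83781715e-04] 1.0035326806873182 [ 0.62545615  0.17898772 -0.27337753]
```

View pics/scene0.png

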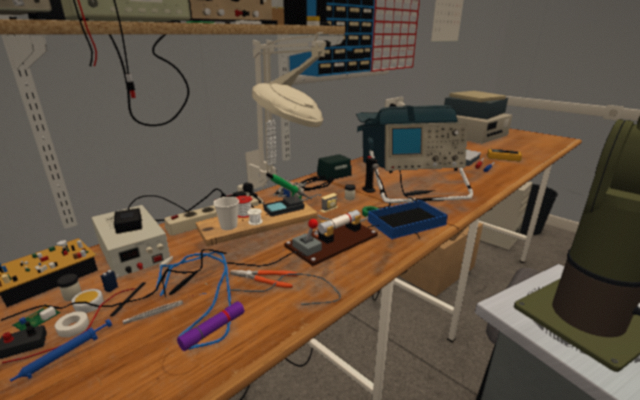

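View pics/top0.png

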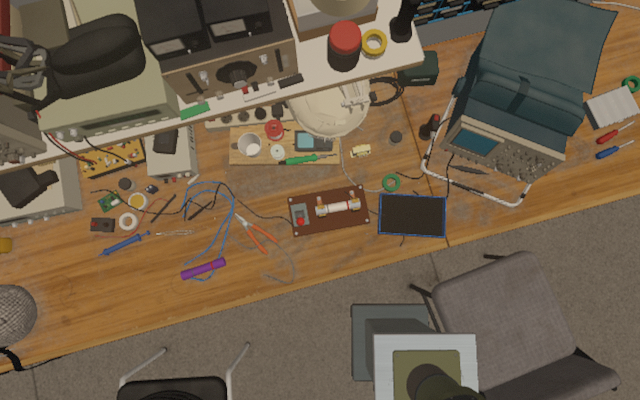

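The scene shows the fuse holder at top (330,210), with the red knob at about (300,221) and the white fuse at (337,204). The tray is at (412,215). Could be taken for the fuse: the purple tube at top (203,268) / scene (212,325), and the white fuse in the holder at top (337,204) / scene (340,225). I choose the white one in the brown holder and will check it in a crop.

```bash
cat > h.py <<'E'
import numpy as np
from plant import camera_model
def cloud(n,d):
    c=camera_model(n);K=np.array(c["intrinsics"]);V=np.array(c["view"])
    v,u=np.mgrid[:400,:640]; P=np.stack([(u-K[0,2])/K[0,0]*d,(v-K[1,2])/K[1,1]*d,d],-1)
    return (P-V[:3,3])@V[:3,:3]
def proj(n,p):
    c=camera_model(n);K=np.array(c["intrinsics"]);V=np.array(c["view"])
    q=K@(V[:3,:3]@np.asarray(p)+V[:3,3]); return q[:2]/q[2]
E
python3 - <<'E'
from h import *; import cv2
t=cv2.imread("pics/top0.png");s=cv2.imread("pics/scene0.png")
a=cv2.resize(t[170:250,270:460],None,fx=4,fy=4,interpolation=2);b=cv2.resize(s[195:265,275:465],None,fx=4,fy=4,interpolation=2)
cv2.imwrite("pics/crop1.png",np.vstack([a,b]))
W=cloud("top",np.load("pics/top0.npy"))
for n,(u,v) in dict(tl=(291,210),tr=(362,187),br=(369,219),bl=(295,235),ball=(300,221),fuse=(337,204),trayc=(412,215),t1=(381,196),t2=(445,197),t3=(443,236),t4=(379,233),bench=(330,245)).items(): print(n,np.round(W[v,u],3))
hsv=cv2.cvtColor(t,cv2.COLOR_BGR2HSV)
def blob(m,name,z0=None):
    x0=np.zeros((400,640),bool);x0[170:250,270:460]=1;m=m&x0
    P=W[m];print(name,m.sum(),np.round(np.median(P,0),3),P.min(0).round(3),P.max(0).round(3));return m
blob((hsv[...,1]>150)&((hsv[...,0]<6)|(hsv[...,0]>174))&(hsv[...,2]>110),"red")
m=blob((hsv[...,0]>100)&(hsv[...,0]<125)&(hsv[...,1]>120),"blue")
print(cv2.minAreaRect(W[m][:,:2].astype(np.float32)))
z=W[...,2]; m=(z>.008)&(z<.02);x0=np.zeros((400,640),bool);x0[178:242,284:374]=1;m&=x0
print("board",cv2.minAreaRect(W[m][:,:2].astype(np.float32)),np.median(z[m]))
m=(z>.055)&(z<.085)&x0; print("high",np.round(W[m],3)[::6].tolist())
E
```

```text
tl [0.538 0.415 0.04 ]
tr [0.614 0.187 0.019]
br [0.51  0.166 0.012]
bl [0.46  0.404 0.012]
ball [0.496 0.384 0.112]
fuse [0.553 0.271 0.064]
trayc [0.522 0.028 0.013]
t1 [0.585 0.126 0.012]
t2 [ 0.577 -0.074  0.036]
t3 [ 0.453 -0.062  0.037]
t4 [0.465 0.136 0.015]
bench [0.428 0.292 0.003]
red 54 [0.496 0.383 0.109] [0.487 0.237 0.022] [0.561 0.393 0.117]
blue 181 [0.467 0.036 0.035] [ 0.388 -0.075  0.01 ] [0.59  0.328 1.34 ]
((0.5029313564300537, 0.13028356432914734), (0.1644858866930008, 0.42715519666671753), 9.208650588989258)
board ((0.541538417339325, 0.29409199953079224), (0.2028144747018814, 0.2893621325492859), 1.4810848236083984) 0.014343799694508367
high [[0.575, 0.217, 0.06], [0.571, 0.224, 0.068], [0.571, 0.206, 0.066], [0.567, 0.219, 0.074], [0.565, 0.24, 0.066], [0.564, 0.222, 0.071], [0.564, 0.203, 0.069], [0.562, 0.246, 0.067], [0.561, 0.228, 0.07], [0.56, 0.21, 0.075], [0.56, 0.268, 0.06], [0.559, 0.249, 0.064], [0.558, 0.231, 0.072], [0.558, 0.213, 0.071], [0.556, 0.314, 0.062], [0.556, 0.277, 0.066], [0.555, 0.259, 0.067], [0.555, 0.24, 0.07], [0.554, 0.222, 0.076
[... 567 characters left out ...]
, [0.542, 0.284, 0.076], [0.543, 0.265, 0.066], [0.543, 0.246, 0.065], [0.543, 0.228, 0.067], [0.543, 0.209, 0.067], [0.539, 0.33, 0.078], [0.54, 0.311, 0.068], [0.54, 0.293, 0.068], [0.54, 0.274, 0.067], [0.54, 0.256, 0.065], [0.541, 0.237, 0.059], [0.54, 0.212, 0.061], [0.537, 0.33, 0.07], [0.537, 0.311, 0.066], [0.536, 0.293, 0.074], [0.538, 0.274, 0.058], [0.538, 0.255, 0.06], [0.533, 0.333, 0.071], [0.534, 0.315, 0.07], [0.533, 0.296, 0.072], [0.534, 0.277, 0.065], [0.53, 0.327, 0.071], [0.531, 0.308, 0.068], [0.532, 0.29, 0.059], [0.528, 0.327, 0.069], [0.528, 0.308, 0.064], [0.525, 0.33, 0.063], [0.525, 0.311, 0.064], [0.522, 0.321, 0.067], [0.519, 0.389, 0.063], [0.514, 0.388, 0.08]]
```

View pics/crop1.png

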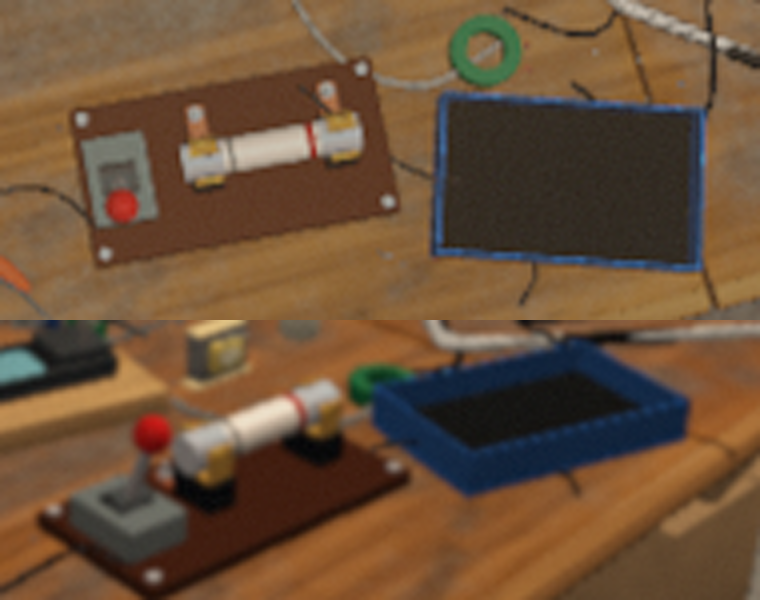

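The crop confirms the white ceramic fuse in brass clips, the red isolator ball on the near (-x) side, and the tray to the right. Next I fit the poses.

```bash
cat >> h.py <<'E'
def ray(n,u,v,z):
    c=camera_model(n);K=np.array(c["intrinsics"]);V=np.array(c["view"]);R=V[:3,:3]
    o=-R.T@V[:3,3]; d=R.T@np.linalg.solve(K,[u,v,1]); return o+d*(z-o[2])/d[2]
E
python3 - <<'E'
from h import *
from scipy.optimize import least_squares
c=lambda l:[(270+u/4-.4,170+v/4-.4) for u,v in l]
def fit(px,hx,hy,z):
    # corner order: +x+y, +x-y, -x-y, -x+y
    L=np.array([[hx,hy],[hx,-hy],[-hx,-hy],[-hx,hy]]); W=np.array([ray("top",u,v,z)[:2] for u,v in px])
    f=lambda p:(L@np.array([[np.cos(p[2]),np.sin(p[2])],[-np.sin(p[2]),np.cos(p[2])]])+p[:2]-W).ravel()
    s=least_squares(f,[.5,.2,0]); print(W.round(3).tolist(),"pose",s.x.round(4),"res",np.round(s.fun*1000,1)); return s.x
b=fit(c([(70,110),(368,58),(400,210),(98,267)]),.065,.125,.014)
t=fit(c([(441,94),(706,106),(700,270),(433,255)]),.065,.105,.036)
th=b[2];R=np.array([[np.cos(th),-np.sin(th)],[np.sin(th),np.cos(th)]])
T=lambda x,y:(R@[x,y]+b[:2]).round(4)
print("fuse",T(0,-.03),"iso hinge",T(0,.093),"ball on",T(-.0336,.093),"ball off",T(.0336,.093))
for e,s in(((181,165),(362,137)),):
    print("fuse ends top px",[ray("top",*c([p])[0],.056).round(3).tolist() for p in (e,s)])
W=cloud("top",np.load("pics/top0.npy")).reshape(-1,3)
# board-frame profile of depth pts on fuse
P=W.copy();P[:,:2]=(W[:,:2]-b[:2])@R
m=(abs(P[:,1]+.03)<.035)&(abs(P[:,0])<.03)&(P[:,2]>.05);print("tube median x",np.median(P[m],0).round(4),P[m].max(0).round(3),P[m].min(0).round(3))
m=(abs(P[:,1]-.093)<.03)&(abs(P[:,0])<.06)&(P[:,2]>.085);print("ball",np.mean(P[m],0).round(4),m.sum())
from scipy.spatial.transform import Rotation as Q
from plant import get_state
print(Q.from_quat(get_state()["eef_rot"]).as_matrix().round(3))
E
```

```text
[[0.583, 0.43], [0.624, 0.188], [0.5, 0.165], [0.456, 0.407]] pose [0.5407 0.2973 0.1769] res [ 0.1  2.   2.6 -2.3 -1.5 -2.  -1.2  2.2]
[[0.591, 0.133], [0.58, -0.078], [0.45, -0.067], [0.463, 0.142]] pose [ 0.5208  0.0326 -0.0628] res [ 1.6  0.5 -0.8  1.7 -0.5 -1.3 -0.2 -0.9]
fuse [0.546  0.2678] iso hinge [0.5243 0.3889] ball on [0.4912 0.383 ] ball off [0.5574 0.3948]
fuse ends top px [[0.533, 0.34, 0.056], [0.554, 0.198, 0.056]]
tube median x [ 0.0007 -0.0306  0.0671] [0.016 0.005 0.076] [-0.012 -0.065  0.054]
ball [-0.0271  0.0936  0.1096] 56
[[ 0.948  0.319 -0.001]
 [ 0.319 -0.948  0.001]
 [-0.    -0.002 -1.   ]]
```

```bash
cat >> h.py <<'E'
B=np.array([.5407,.2973]);TH=.1769
def go(x,y,z,dyaw=None,quiet=0):
    "remaining shift in tool axes + z-turn to holder-frame target (TCP), tool down, tool y along holder x"
    from plant import get_state
    from scipy.spatial.transform import Rotation as Q
    s=get_state();M=Q.from_quat(s["eef_rot"]).as_matrix();c,k=np.cos(TH),np.sin(TH)
    H=np.array([[c,-k],[k,c]]);w=np.r_[H@[x,y]+B,z]
    a=np.pi/2+TH if dyaw is None else dyaw
    D=np.column_stack([[np.cos(a),np.sin(a),0],[np.sin(a),-np.cos(a),0],[0,0,-1]])
    h=H.T@(s["tool_pos"][:2]-B)
    print("t %.2f holderTCP"%s["clock"],h.round(4),"z %.4f"%s["tool_pos"][2],"toolshift",(M.T@(w-s["tool_pos"])).round(4),"turn",Q.from_matrix(M.T@D).as_rotvec().round(4),"F",np.round(s["contact_force"],1),"open %.3f"%s["opening"],"ff",np.round(s["finger_force"],1))
E
python3 - <<'E'
from h import *
W=cloud("top",np.load("pics/top0.npy")).reshape(-1,3)
r=np.hypot(W[:,0],W[:,1])
for y0 in np.arange(-.7,.6,.1):
    m=(W[:,1]>=y0)&(W[:,1]<y0+.1)&(W[:,0]>.15)&(W[:,2]>.03)
    for lo,hi in((.42,.6),(.6,.72),(.72,.85)):
        k=m&(r>lo)&(r<hi); print("%.1f %.2f maxz %.2f n%d"%(y0,lo,W[k,2].max() if k.any() else 0,k.sum()),end=" | ")
    print()
E
python3 -m inch '-1 .04 0 0 0 0 -.0653;-1 .04 0 0 0 0 -.0653;-1 .04 0 0 0 0 -.0653'; python3 -c "
from h import *;go(-.09,.093,.101)"
```

```text
-0.7 0.42 maxz 0.00 n0 | -0.7 0.60 maxz 0.00 n0 | -0.7 0.72 maxz 0.00 n0 | 
-0.6 0.42 maxz 0.00 n0 | -0.6 0.60 maxz 0.00 n0 | -0.6 0.72 maxz 0.00 n0 | 
-0.5 0.42 maxz 0.00 n0 | -0.5 0.60 maxz 0.00 n0 | -0.5 0.72 maxz 0.00 n0 | 
-0.4 0.42 maxz 0.00 n0 | -0.4 0.60 maxz 0.26 n314 | -0.4 0.72 maxz 0.30 n1223 | 
-0.3 0.42 maxz 0.00 n0 | -0.3 0.60 maxz 0.26 n1296 | -0.3 0.72 maxz 0.31 n2142 | 
-0.2 0.42 maxz 0.00 n0 | -0.2 0.60 maxz 0.26 n942 | -0.2 0.72 maxz 0.30 n2124 | 
-0.1 0.42 maxz 0.04 n130 | -0.1 0.60 maxz 0.19 n222 | -0.1 0.72 maxz 0.27 n1639 | 
-0.0 0.42 maxz 0.04 n90 | -0.0 0.60 maxz 0.00 n0 | -0.0 0.72 maxz 0.06 n129 | 
0.1 0.42 maxz 0.04 n73 | 0.1 0.60 maxz 0.04 n14 | 0.1 0.72 maxz 0.70 n1984 | 
0.2 0.42 maxz 0.08 n118 | 0.2 0.60 maxz 0.08 n205 | 0.2 0.72 maxz 0.66 n4620 | 
0.3 0.42 maxz 1.34 n998 | 0.3 0.60 maxz 0.12 n409 | 0.3 0.72 maxz 0.71 n4598 | 
0.4 0.42 maxz 0.00 n0 | 0.4 0.60 maxz 0.05 n95 | 0.4 0.72 maxz 0.71 n2804 | 
0.5 0.42 maxz 0.00 n0 | 0.5 0.60 maxz 0.00 n0 | 0.5 0.72 maxz 0.57 n115 | 
clock: 0.35
tool_pos: [0.3109, -0.5467, 0.2493]
eef_rot: [0.966, 0.258, -0.0, 0.0]
contact_force: [-0.3, 0.9, -0.2]
opening: 0.799
finger_force: 0.0
t 0.35 holderTCP [-0.3747 -0.7904] z 0.2493 toolshift [ 0.5664 -0.7353  0.1483] turn [-1.0000e-04  1.0000e-04 -1.2262e+00] F [-0.3  0.9 -0.2] open 0.799 ff 0.0
```

```bash
python3 -m inch '-1 .03 -.03 -.02 0 0 -.06;-1 .03 -.03 -.02 0 0 -.06;-1 .03 -.03 -.01 0 0 -.06;-1 .04 0 0 0 0 -.076;-1 .04 0 0 0 0 -.076;-1 .04 0 0 0 0 -.076;-1 .04 0 0 0 0 -.076;-1 .04 0 0 0 0 -.076;-1 .04 0 0 0 0 -.076;-1 .04 0 0 0 0 -.076;-1 .04 0 0 0 0 -.076;-1 .04 0 0 0 0 -.076;-1 .04 0 0 0 0 -.076;-1 .04 0 0 0 0 -.076'; python3 -c "
from h import *;go(-.09,.093,.101)"
```

```text
clock: 1.52
tool_pos: [0.5352, -0.0544, 0.2945]
eef_rot: [0.718, 0.696, 0.0, -0.0]
contact_force: [0.2, 1.7, -0.4]
opening: 0.008
finger_force: 0.0
t 1.52 holderTCP [-0.0673 -0.3453] z 0.2945 toolshift [ 0.4242 -0.1125  0.1935] turn [-0.000e+00 -1.000e-04 -2.075e-01] F [ 0.2  1.7 -0.4] open 0.008 ff 0.0
```

```bash
python3 -m inch '-1 0 0 0 0 0 -.1;-1 0 0 0 0 0 -.107;-1 .04 -.002 0 0 0 0;-1 .04 -.002 0 0 0 0;-1 .04 -.002 0 0 0 0;-1 .04 -.002 0 0 0 0;-1 .04 -.002 .02 0 0 0;-1 .04 -.002 .02 0 0 0;-1 .04 -.002 .02 0 0 0;-1 .04 -.002 .02 0 0 0;-1 .04 -.002 .02 0 0 0;-1 .04 -.002 .03 0 0 0;-1 .038 -.003 .03 0 0 0;-1 0 0 .03 0 0 0;-1 0 0 0 0 0 0;-1 0 0 0 0 0 0'; python3 -c "
from h import *;go(-.09,.093,.101)"
```

```text
clock: 2.85
tool_pos: [0.4419, 0.3444, 0.1197]
eef_rot: [0.643, 0.766, -0.002, 0.0]
contact_force: [0.5, -0.2, -0.2]
opening: 0.005
finger_force: 0.0
t 2.85 holderTCP [-0.089   0.0638] z 0.1197 toolshift [ 0.0293 -0.0011  0.0186] turn [-0.0033  0.0037 -0.0037] F [ 0.5 -0.2 -0.2] open 0.005 ff 0.0
```

```bash
python3 -m inch '-1 .0145 0 .009 0 0 0;-1 .0145 0 .0095 0 0 0;-1 0 0 0 0 0 0;-1 0 .012 0 0 0 0;-1 0 .012 0 0 0 0;-1 0 .01 0 0 0 0;-1 0 .01 0 0 0 0;-1 0 .01 0 0 0 0;-1 0 .01 0 0 0 0;-1 0 .01 0 0 0 0;-1 0 .01 0 0 0 0;-1 0 0 0 0 0 0'; python3 -c "
from h import *;go(.003,.093,.101)"
```

```text
clock: 3.85
tool_pos: [0.524, 0.3867, 0.1044]
eef_rot: [0.645, 0.764, 0.001, 0.001]
contact_force: [1.1, 0.0, 0.1]
opening: 0.003
finger_force: 0.0
t 3.85 holderTCP [-0.0007  0.091 ] z 0.1044 toolshift [0.002  0.0037 0.0034] turn [ 0.0033  0.0003 -0.0087] F [1.1 0.  0.1] open 0.003 ff 0.0
```

```bash
python3 -m inch '-1 .001 .003 .002 0 0 0;-1 0 .003 0 0 0 0;-1 0 .003 0 0 0 0;-1 0 0 0 0 0 0'; python3 -c "
from h import *;go(.003,.093,.101)"
```

```text
clock: 4.18
tool_pos: [0.5293, 0.3911, 0.1006]
eef_rot: [0.644, 0.765, -0.0, 0.0]
contact_force: [-0.2, 0.4, -0.2]
opening: 0.009
finger_force: 0.1
t 4.18 holderTCP [0.0053 0.0943] z 0.1006 toolshift [-0.0013 -0.0023 -0.0004] turn [-0.0002  0.0006 -0.0043] F [-0.2  0.4 -0.2] open 0.009 ff 0.1
```

```bash
python3 -m inch '-1 0 .003 0 0 0 0;-1 0 .003 0 0 0 0;-1 0 0 0 0 0 0;-1 0 0 0 0 0 0'; python3 - <<'E'
from h import *;go(.003,.093,.101)
from plant import *;import cv2
p,d=snapshot("top");q,e=snapshot("scene");np.save("pics/t1.npy",d)
cv2.imwrite("pics/c2.png",np.vstack([cv2.resize(p[170:250,270:400,::-1],None,fx=4,fy=3.6,interpolation=2),cv2.resize(q[165:265,275:405,::-1],None,fx=4,fy=3,interpolation=2)]))
E
```

```text
clock: 4.52
tool_pos: [0.53, 0.3913, 0.1003]
eef_rot: [0.643, 0.766, -0.005, -0.002]
contact_force: [-10.9, -5.5, 8.9]
opening: 0.009
finger_force: 6.2
t 4.52 holderTCP [0.006  0.0945] z 0.1003 toolshift [-0.0015 -0.003  -0.0006] turn [-0.0094  0.0038 -0.002 ] F [-10.9  -5.5   8.9] open 0.009 ff 6.2
```

View pics/c2.png

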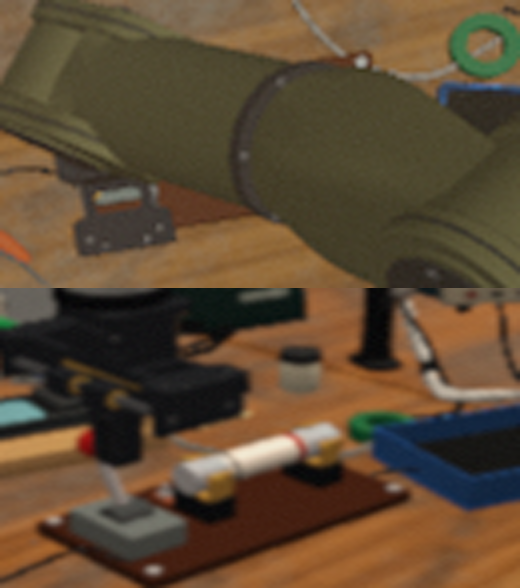

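The arm hides the top view, but the scene view shows the lever leaning to the far side with the red ball at crop (88,440). The 12 N contact means it is at its stop. Next I back off and go over the fuse.

```bash
python3 -m inch '-1 0 -.02 0 0 0 0;-1 0 -.01 -.03 0 0 0;-1 -.01 0 -.035 0 0 0;-.5 -.03 .005 0 0 0 0;0 -.03 .01 0 0 0 0;1 -.03 .01 0 0 0 0;1 -.025 0 0 0 0 0;1 0 0 0 0 0 0;1 0 0 0 0 0 0;1 0 0 0 0 0 0' ; python3 - <<'E'
from h import *;go(0,-.03,.10)
from plant import *
d=snapshot("top")[1];W=cloud("top",d).reshape(-1,3)
q,d=snapshot("scene");S=cloud("scene",d)
c,k=np.cos(TH),np.sin(TH);H=np.array([[c,-k],[k,c]])
import cv2;cv2.imwrite("pics/s3.png",q[:,:,::-1])
for P,n in((W,"top"),(S.reshape(-1,3),"scene")):
    P=P.copy();P[:,:2]=(P[:,:2]-B)@H
    m=(abs(P[:,0]-.03)<.03)&(abs(P[:,1]-.093)<.02)&(P[:,2]>.08)&(P[:,2]<.125);print(n,"ball",m.sum(),P[m].mean(0).round(4) if m.any() else "")
    m=(abs(P[:,0])<.03)&(abs(P[:,1]+.03)<.035)&(P[:,2]>.045)&(P[:,2]<.08);print(n,"tube",m.sum(),P[m].mean(0).round(4) if m.any() else "", P[m].min(0).round(3) if m.any() else "")
E
```

```text
clock: 5.45
tool_pos: [0.5515, 0.2698, 0.1658]
eef_rot: [0.643, 0.766, 0.001, -0.0]
contact_force: [0.1, 1.3, -0.4]
opening: 0.51
finger_force: 0.0
t 5.45 holderTCP [ 0.0058 -0.0289] z 0.1658 toolshift [-0.0012 -0.0058  0.0658] turn [ 0.0006 -0.0016 -0.0031] F [ 0.1  1.3 -0.4] open 0.510 ff 0.0
top ball 60 [0.0338 0.0937 0.1053]
top tube 23 [0.0014 0.0004 0.0675] [-0.012 -0.005  0.058]
scene ball 81 [0.0245 0.0966 0.0969]
scene tube 174 [-0.01   -0.0291  0.0598] [-0.018 -0.065  0.045]
```

```bash
python3 - <<'E'
from h import *;import cv2
from scipy.optimize import least_squares
c,k=np.cos(TH),np.sin(TH);H=np.array([[c,-k],[k,c]])
for n,box in(("top",(180,230,310,372)),("scene",(205,250,310,372))):
    im=cv2.imread(f"pics/{n}0.png");v0,v1,u0,u1=box
    hsv=cv2.cvtColor(cv2.resize(im[v0:v1,u0:u1],None,fx=8,fy=8,interpolation=cv2.INTER_CUBIC),cv2.COLOR_BGR2HSV)
    m=((hsv[...,1]<75)&(hsv[...,2]>120)).astype(np.uint8)
    N,L,st,ce=cv2.connectedComponentsWithStats(m)
    for i in np.argsort(-st[1:,4])[:3]+1:
        u,v=(ce[i]+.5)/8-.5+[u0,v0]; w=ray(n,u,v,.056); print(n,"area",st[i,4]/64,"px",(u.round(1),v.round(1)),"holder",((w[:2]-B)@H).round(4))
    im8=hsv
    red=(((hsv[...,0]<6)|(hsv[...,0]>174))&(hsv[...,1]>150)&(hsv[...,2]>120))
for n,z,p in(("top",.0974,0),("scene",.0974,0)):
    im=cv2.imread(f"pics/{n}0.png");b=(195,240,285,312) if n=="top" else(210,240,300,325)
    hsv=cv2.cvtColor(cv2.resize(im[b[0]:b[1],b[2]:b[3]],None,fx=8,fy=8,interpolation=cv2.INTER_CUBIC),cv2.COLOR_BGR2HSV)
    m=(((hsv[...,0]<6)|(hsv[...,0]>174))&(hsv[...,1]>150)&(hsv[...,2]>100));v,u=np.nonzero(m)
    u=(u.mean()+.5)/8-.5+b[2];v=(v.mean()+.5)/8-.5+b[0];w=ray(n,u,v,z);print(n,"ball",m.sum()/64,(u,v),((w[:2]-B)@H).round(4),"exp -.0336 .093")
E
```

```text
top area 247.859375 px (np.float64(331.7), np.float64(207.7)) holder [-0.0002 -0.0103]
top area 74.0 px (np.float64(353.8), np.float64(204.3)) holder [-0.0022 -0.0802]
top area 13.171875 px (np.float64(367.3), np.float64(190.0)) holder [ 0.0346 -0.1305]
scene area 204.03125 px (np.float64(335.4), np.float64(221.2)) holder [ 0.0004 -0.0152]
scene area 53.28125 px (np.float64(353.7), np.float64(213.3)) holder [ 0.0036 -0.0921]
scene area 2.28125 px (np.float64(315.6), np.float64(233.1)) holder [-0.0169  0.0724]
top ball 50.40625 (np.float64(300.0211949783013), np.float64(221.06083384996901)) [-0.0274  0.0931] exp -.0336 .093
scene ball 64.265625 (np.float64(312.62240153172866), np.float64(222.4208758813518)) [-0.0252  0.0893] exp -.0336 .093
```

View pics/s3.png

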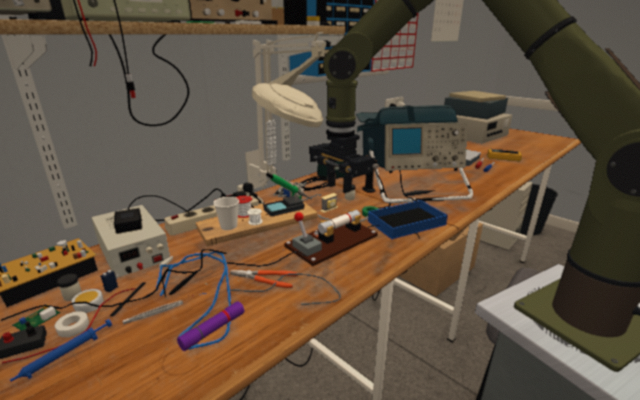

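The scene picture shows the lever thrown (ball at (299,217)) and the fuse still seated at (340,222). Descending over the tube.

```bash
python3 -m inch '1 -.001 -.006 0 0 0 0;1 0 0 .02 0 0 0;1 0 0 .02 0 0 0;1 0 0 .02 0 0 0;1 0 0 .02 0 0 0;1 0 0 .02 0 0 0;1 0 0 .012 0 0 0;1 0 0 0 0 0 0;1 0 0 0 0 0 0'; python3 -c "
from h import *;go(-.001,-.03,.048)"
```

```text
clock: 6.3
tool_pos: [0.5453, 0.2671, 0.0534]
eef_rot: [0.643, 0.766, -0.0, -0.0]
contact_force: [0.4, 0.4, 1.0]
opening: 1.001
finger_force: 0.0
t 6.30 holderTCP [-0.0008 -0.0305] z 0.0534 toolshift [ 0.0005 -0.0002  0.0054] turn [-0.0008 -0.     -0.003 ] F [0.4 0.4 1. ] open 1.001 ff 0.0
```

```bash
python3 -m inch '.5 0 0 .005 0 0 0;0 0 0 0 0 0 0;-.25 0 0 0 0 0 0;-.3 0 0 0 0 0 0;-.3 0 0 0 0 0 0;-.3 0 0 0 0 0 0' 5; python3 -m inch '-1 0 0 0 0 0 0' 5; python3 -m inch '-1 0 0 0 0 0 0;-1 0 0 0 0 0 0' ;python3 -c "
from h import *;go(-.001,-.03,.048)"
```

```text
clock: 6.8
tool_pos: [0.5461, 0.2666, 0.0488]
eef_rot: [0.643, 0.765, 0.0, 0.0]
contact_force: [-0.4, -0.4, -0.3]
opening: 0.571
finger_force: 0.0
clock: 6.88
tool_pos: [0.5461, 0.2666, 0.0487]
eef_rot: [0.643, 0.765, 0.0, 0.0]
contact_force: [-0.3, 0.1, 0.3]
opening: 0.495
finger_force: 0.0
clock: 7.05
tool_pos: [0.5459, 0.2665, 0.0485]
eef_rot: [0.643, 0.766, -0.0, 0.0]
contact_force: [0.2, -1.4, 0.9]
opening: 0.346
finger_force: 0.0
t 7.05 holderTCP [-0.0003 -0.0312] z 0.0485 toolshift [ 0.0012 -0.0007  0.0005] turn [ 0.      0.0001 -0.004 ] F [ 0.2 -1.4  0.9] open 0.346 ff 0.0
```

```bash
python3 -m inch '-1 0 0 0 0 0 0' 5; python3 -m inch '-1 0 0 0 0 0 0;-1 0 0 0 0 0 0;-1 0 0 0 0 0 0' ;python3 -c "
from h import *;go(-.001,-.03,.048)"
```

```text
clock: 7.13
tool_pos: [0.5459, 0.2665, 0.0485]
eef_rot: [0.643, 0.766, -0.0, -0.0]
contact_force: [-0.0, -0.0, 0.7]
opening: 0.298
finger_force: 4.9
clock: 7.38
tool_pos: [0.5459, 0.2665, 0.0485]
eef_rot: [0.643, 0.766, -0.0, 0.0]
contact_force: [-0.5, 0.6, 1.1]
opening: 0.294
finger_force: 4.9
t 7.38 holderTCP [-0.0003 -0.0312] z 0.0485 toolshift [ 0.0012 -0.0007  0.0005] turn [-0.0001  0.0001 -0.004 ] F [-0.5  0.6  1.1] open 0.294 ff 4.9
```

```bash
python3 -m inch '-1 0 0 0 0 0 0;-1 0 0 0 0 0 0;-1 0 -.003 0 0 0 0;-1 0 -.003 0 0 0 0;-1 0 0 0 0 0 0' 28;python3 -c "
from h import *;go(-.0165,-.0312,.0485)"; python3 -m inch '-1 0 -.003 0 0 0 0;-1 0 -.003 0 0 0 0;-1 0 0 0 0 0 0';python3 -c "
from h import *;go(-.0165,-.0312,.0485)"
```

```text
clock: 7.8
tool_pos: [0.5406, 0.2656, 0.0486]
eef_rot: [0.643, 0.766, 0.001, 0.0]
contact_force: [4.7, 0.6, -2.3]
opening: 0.291
finger_force: 27.9
t 7.80 holderTCP [-0.0057 -0.0312] z 0.0486 toolshift [-0.0001 -0.0108  0.0001] turn [ 0.0017 -0.0002 -0.004 ] F [ 4.7  0.6 -2.3] open 0.291 ff 27.9
clock: 8.05
tool_pos: [0.5363, 0.2649, 0.049]
eef_rot: [0.644, 0.765, 0.002, 0.001]
contact_force: [7.0, 0.5, -1.9]
opening: 0.288
finger_force: 27.9
t 8.05 holderTCP [-0.01   -0.0311] z 0.0490 toolshift [-0.0001 -0.0065  0.0004] turn [ 0.0045 -0.0009 -0.0045] F [ 7.   0.5 -1.9] open 0.288 ff 27.9
```

```bash
python3 -m inch '-1 0 -.003 0 0 0 0;-1 0 -.003 0 0 0 0;-1 0 -.002 0 0 0 0;-1 0 0 0 0 0 0;-1 0 0 0 0 0 0';python3 -c "
from h import *;go(-.017,-.0312,.0485)"
```

```text
clock: 8.47
tool_pos: [0.5307, 0.2642, 0.0498]
eef_rot: [0.644, 0.765, 0.004, 0.002]
contact_force: [10.0, 0.6, -0.1]
opening: 0.287
finger_force: 27.8
t 8.47 holderTCP [-0.0156 -0.0308] z 0.0498 toolshift [-0.0004 -0.0014  0.0013] turn [ 0.0087 -0.0021 -0.0054] F [10.   0.6 -0.1] open 0.287 ff 27.8
```

```bash
python3 -m inch '-1 0 -.003 0 0 0 0;-1 0 -.001 -.002 0 0 0;-1 0 0 -.004 0 0 0;-1 0 0 -.004 0 0 0;-1 0 0 -.004 0 0 0';python3 -c "
from h import *;go(-.0185,-.0312,.1)";python3 -m inch '-1 0 0 -.005 0 0 0;-1 0 0 -.006 0 0 0;-1 0 0 -.006 0 0 0;-1 0 0 -.01 0 0 0;-1 0 0 -.01 0 0 0;-1 0 0 -.01 0 0 0;-1 0 0 -.02 0 0 0;-1 0 0 -.02 0 0 0;-1 0 0 -.02 0 0 0;-1 0 0 0 0 0 0;-1 0 0 0 0 0 0';python3 - <<'E'
from h import *;go(-.0185,-.0312,.1)
# tray: TCP target in tray centre, tool yaw so fuse along tray y
from plant import *;import cv2
s=get_state();T=np.r_[.5208,.0326];print("to tray world",(T-s["tool_pos"][:2]).round(4),"yaw change",round(-.0628-TH,3))
q=snapshot("scene")[0];cv2.imwrite("pics/s4.png",cv2.resize(q[130:270,260:460,::-1],None,fx=4,fy=4,interpolation=2))
E
```

```text
clock: 8.88
tool_pos: [0.5251, 0.2634, 0.0635]
eef_rot: [0.644, 0.765, 0.003, 0.001]
contact_force: [5.2, 0.6, 0.5]
opening: 0.286
finger_force: 27.8
t 8.88 holderTCP [-0.0213 -0.0306] z 0.0635 toolshift [-0.0005  0.003  -0.0365] turn [ 0.0055 -0.0017 -0.005 ] F [5.2 0.6 0.5] open 0.286 ff 27.8
clock: 9.8
tool_pos: [0.5227, 0.2627, 0.1708]
eef_rot: [0.643, 0.765, 0.001, 0.0]
contact_force: [0.2, -0.2, -2.0]
opening: 0.291
finger_force: 27.9
t 9.80 holderTCP [-0.0238 -0.0309] z 0.1708 toolshift [-0.0004  0.0052  0.0708] turn [ 0.0022 -0.0008 -0.0041] F [ 0.2 -0.2 -2. ] open 0.291 ff 27.9
to tray world [-0.0019 -0.2301] yaw change -0.24
```

View pics/s4.png

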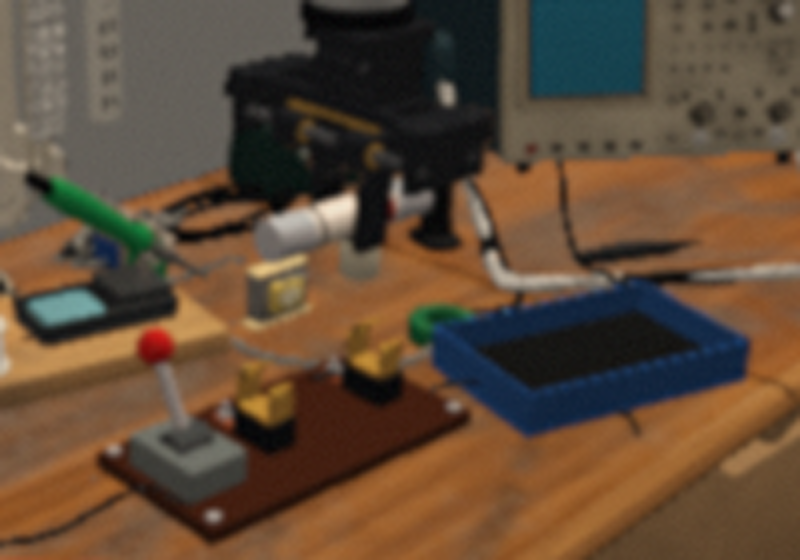

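The fuse is clear of the clips and held (white tube at crop (330,220)); the isolator is off at (155,345) and both hooks stand upright. My grip is low: the fingertips are about 3.5 mm below the underside of the fuse, so it can't be laid down without a small drop. I'll rest it across the two long tray walls, regrip it higher, then lay it down.

```bash
python3 -m inch '-1 -.0377 -.0071 0 0 0 0;-1 -.0377 -.0071 0 0 0 0;-1 -.0377 -.0071 0 0 0 0;-1 -.0377 -.0071 0 0 0 0;-1 -.0377 -.0071 0 0 0 0;-1 -.0377 -.0071 0 0 0 0;-1 0 0 0 0 0 .12;-1 0 0 0 0 0 .12;-1 0 0 0 0 0 .12;-1 0 0 0 0 0 .12;-1 0 0 0 0 0 .12;-1 0 0 0 0 0 .12;-1 0 0 0 0 0 .12;-1 0 0 0 0 0 .12;-1 0 0 0 0 0 .12;-1 0 0 0 0 0 .12;-1 0 0 0 0 0 .12;-1 0 0 0 0 0 .12;-1 0 0 0 0 0 .12;-1 0 0 0 0 0 .12' 28; cat >> h.py <<'E'
def tray(z,a,off=(0,0)):
    import h; b,t=h.B,h.TH; h.B,h.TH=np.array([.5208,.0326]),-.0628; go(off[0],off[1],z,a); h.B,h.TH=b,t
E
python3 -c "
from h import *;tray(.1,-.0628)
from plant import *;print(get_state()['q'])"
```

```text
clock: 11.52
tool_pos: [0.5182, 0.0321, 0.1683]
eef_rot: [1.0, 0.029, -0.001, 0.0]
contact_force: [-0.5, 0.2, -1.3]
opening: 0.286
finger_force: 27.9
t 11.52 holderTCP [-0.0025 -0.0006] z 0.1683 toolshift [ 0.0028 -0.0004  0.0683] turn [0.0007 0.0026 0.1207] F [-0.5  0.2 -1.3] open 0.286 ff 27.9
[-0.13131077  0.6763888  -0.03191983  1.96431323  0.04199545  0.50424049
 -1.70589136]
```

```bash
python3 -m inch '-1 .0028 0 0 0 0 .12;-1 0 0 .025 0 0 0;-1 0 0 .025 0 0 0;-1 0 0 .025 0 0 0;-1 0 0 .025 0 0 0;-1 0 0 .015 0 0 0;-1 0 0 0 0 0 0;-1 0 0 0 0 0 0';python3 - <<'E'
from h import *;tray(.0435,-.0628)
from plant import *;import cv2
q=snapshot("scene")[0];cv2.imwrite("pics/s5.png",cv2.resize(q[150:260,330:470,::-1],None,fx=5,fy=5,interpolation=2))
E
```

```text
clock: 12.18
tool_pos: [0.5208, 0.0323, 0.0533]
eef_rot: [1.0, -0.028, -0.002, 0.0]
contact_force: [0.1, 0.1, -1.7]
opening: 0.285
finger_force: 27.9
t 12.18 holderTCP [-0.     -0.0003] z 0.0533 toolshift [ 0.0001 -0.0003  0.0098] turn [0.0009 0.0034 0.0068] F [ 0.1  0.1 -1.7] open 0.285 ff 27.9
```

View pics/s5.png

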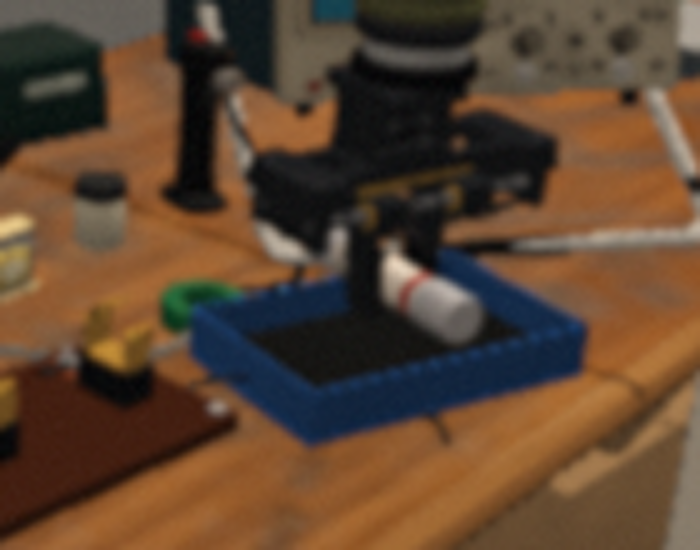

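The fuse hangs crosswise over the tray, near end cap at crop (460,320), with the near wall top just below it. Lowering onto the walls.

```bash
python3 -m inch '-1 0 0 .004 0 0 0;-1 0 0 .002 0 0 0;-1 0 0 .002 0 0 0;-1 0 0 0 0 0 0'; python3 -m inch '-1 0 0 .001 0 0 0;-1 0 0 .001 0 0 0;-1 0 0 0 0 0 0';python3 -c "
from h import *;tray(.0435,-.0628)"
```

```text
clock: 12.57
tool_pos: [0.5222, 0.0324, 0.0467]
eef_rot: [1.0, -0.028, 0.0, -0.0]
contact_force: [-0.0, 1.3, -1.2]
opening: 0.288
finger_force: 27.9
clock: 12.82
tool_pos: [0.5221, 0.0324, 0.0445]
eef_rot: [1.0, -0.028, 0.0, 0.0]
contact_force: [0.2, -0.4, -1.3]
opening: 0.289
finger_force: 27.9
t 12.82 holderTCP [ 0.0013 -0.0001] z 0.0445 toolshift [-0.0013 -0.0001  0.001 ] turn [ 0.0001 -0.0001  0.0065] F [ 0.2 -0.4 -1.3] open 0.289 ff 27.9
```

```bash
python3 -m inch '-1 0 0 .001 0 0 0;-1 0 0 0 0 0 0';  python3 -m inch '-1 0 0 .001 0 0 0;-1 0 0 0 0 0 0';python3 -m inch '-1 0 0 .001 0 0 0;-1 0 0 0 0 0 0';python3 -c "
from h import *;tray(.0435,-.0628)"
```

```text
clock: 12.98
tool_pos: [0.5221, 0.0324, 0.0434]
eef_rot: [1.0, -0.028, 0.0, 0.0]
contact_force: [1.2, -0.9, -2.1]
opening: 0.29
finger_force: 27.9
clock: 13.15
tool_pos: [0.5221, 0.0324, 0.0431]
eef_rot: [1.0, -0.028, 0.0, 0.0]
contact_force: [-1.4, 1.0, 5.4]
opening: 0.291
finger_force: 27.4
clock: 13.32
tool_pos: [0.5222, 0.0324, 0.0429]
eef_rot: [1.0, -0.028, 0.001, -0.0]
contact_force: [-3.5, 0.2, 13.8]
opening: 0.292
finger_force: 27.1
t 13.32 holderTCP [ 0.0014 -0.0001] z 0.0429 toolshift [-0.0014 -0.0001 -0.0006] turn [-0.     -0.001   0.0065] F [-3.5  0.2 13.8] open 0.292 ff 27.1
```

```bash
python3 -m inch '-1 0 0 -.0015 0 0 0;-.36 0 0 0 0 0 0;-.34 0 0 0 0 0 0;-.34 0 0 0 0 0 0' 5; python3 -c "
from h import *;tray(.050,-.0628)"; python3 -m inch '-.34 0 0 -.0035 0 0 0;-.34 0 0 -.0035 0 0 0;-.34 0 0 0 0 0 0;-.34 0 0 0 0 0 0;-1 0 0 0 0 0 0;-1 0 0 0 0 0 0;-1 0 0 0 0 0 0' 5;python3 -c "
from h import *;tray(.050,-.0628)"
```

```text
clock: 13.65
tool_pos: [0.522, 0.0324, 0.0428]
eef_rot: [1.0, -0.028, -0.0, 0.0]
contact_force: [-0.8, 1.4, 0.3]
opening: 0.331
finger_force: 0.0
t 13.65 holderTCP [ 0.0013 -0.0001] z 0.0428 toolshift [-0.0013 -0.0001 -0.0072] turn [0.0001 0.     0.0065] F [-0.8  1.4  0.3] open 0.331 ff 0.0
clock: 14.23
tool_pos: [0.5221, 0.0324, 0.0501]
eef_rot: [1.0, -0.028, 0.0, 0.0]
contact_force: [-1.0, 0.3, 1.7]
opening: 0.301
finger_force: 5.0
t 14.23 holderTCP [ 0.0013 -0.0001] z 0.0501 toolshift [-0.0013 -0.0001  0.0001] turn [ 0.0001 -0.0003  0.0065] F [-1.   0.3  1.7] open 0.301 ff 5.0
```

```bash
python3 -m inch '-1 0 0 0 0 0 0;-1 0 0 0 0 0 0;-1 0 0 -.01 0 0 0;-1 0 0 -.02 0 0 0;-1 0 0 -.03 0 0 0;-1 0 0 0 0 0 -.12;-1 0 0 0 0 0 -.12;-1 0 0 0 0 0 -.12;-1 0 0 0 0 0 -.12;-1 0 0 0 0 0 -.12;-1 0 0 0 0 0 -.12;-1 0 0 0 0 0 -.12;-1 0 0 0 0 0 -.12;-1 0 0 0 0 0 -.12;-1 0 0 0 0 0 -.12;-1 0 0 0 0 0 -.12;-1 0 0 0 0 0 -.12;-1 0 0 0 0 0 -.12;-1 0 0 0 0 0 0;-1 0 0 0 0 0 0' 25; python3 -c "
from h import *;tray(.028,1.508)"
```

```text
clock: 15.9
tool_pos: [0.5218, 0.0321, 0.1101]
eef_rot: [0.732, 0.682, -0.0, -0.0]
contact_force: [-0.1, -1.0, -1.1]
opening: 0.299
finger_force: 25.0
t 15.90 holderTCP [ 0.0011 -0.0005] z 0.1101 toolshift [ 0.0005 -0.001   0.0821] turn [-0.0003  0.0003 -0.008 ] F [-0.1 -1.  -1.1] open 0.299 ff 25.0
```

```bash
python3 -m inch '-1 0 -.001 .02 0 0 -.008;-1 0 0 .02 0 0 0;-1 0 0 .02 0 0 0;-1 0 0 .012 0 0 0;-1 0 0 .007 0 0 0;-1 0 0 0 0 0 0;-1 0 0 0 0 0 0'; python3 -c "
from h import *;tray(.0241,1.508)"; python3 -m inch '-1 0 0 .002 0 0 0;-1 0 0 .001 0 0 0;-1 0 0 0 0 0 0';python3 -c "
from h import *;tray(.0241,1.508)"
```

```text
clock: 16.48
tool_pos: [0.5211, 0.0326, 0.0312]
eef_rot: [0.728, 0.686, -0.0, 0.0]
contact_force: [-0.1, -0.3, -1.4]
opening: 0.299
finger_force: 25.0
t 16.48 holderTCP [0.0003 0.    ] z 0.0312 toolshift [-0.     -0.0003  0.0071] turn [0.0002 0.0005 0.0027] F [-0.1 -0.3 -1.4] open 0.299 ff 25.0
clock: 16.73
tool_pos: [0.5214, 0.0325, 0.0285]
eef_rot: [0.728, 0.686, 0.0, 0.0]
contact_force: [0.8, 0.8, -2.4]
opening: 0.297
finger_force: 25.0
t 16.73 holderTCP [ 0.0006 -0.0001] z 0.0285 toolshift [ 0.0001 -0.0006  0.0044] turn [ 0.001  -0.0002  0.0032] F [ 0.8  0.8 -2.4] open 0.297 ff 25.0
```

```bash
python3 -m inch '-1 0 0 .0015 0 0 0;-1 0 0 .0015 0 0 0;-1 0 0 0 0 0 0';  python3 -m inch '-1 0 0 .001 0 0 0;-1 0 0 0 0 0 0';python3 -m inch '-1 0 0 .001 0 0 0;-1 0 0 0 0 0 0'
```

```text
clock: 16.98
tool_pos: [0.521, 0.0325, 0.0249]
eef_rot: [0.728, 0.686, -0.0, -0.0]
contact_force: [0.3, 0.5, -1.7]
opening: 0.298
finger_force: 25.0
clock: 17.15
tool_pos: [0.5211, 0.0325, 0.0242]
eef_rot: [0.728, 0.686, 0.0, 0.0]
contact_force: [-0.1, -0.4, 0.8]
opening: 0.298
finger_force: 25.0
clock: 17.32
tool_pos: [0.5211, 0.0325, 0.0241]
eef_rot: [0.728, 0.686, 0.0, 0.001]
contact_force: [-1.2, -1.1, 11.0]
opening: 0.296
finger_force: 25.0
```

```bash
python3 -m inch '-1 0 0 -.001 0 0 0;-.36 0 0 0 0 0 0;-.34 0 0 0 0 0 0;-.3 0 0 0 0 0 0;0 0 0 0 0 0 0;0 0 0 0 0 0 0;0 0 0 0 0 0 0;0 0 0 0 0 0 0;0 0 0 -.01 0 0 0;0 0 0 -.02 0 0 0;0 0 0 -.03 0 0 0;0 0 0 -.04 0 0 0;0 0 0 -.04 0 0 0;0 0 -.04 -.02 0 0 0;0 0 -.04 0 0 0 0;0 0 -.04 0 0 0 0;0 0 0 0 0 0 0;0 0 0 0 0 0 0' 5; python3 - <<'E'
from plant import *;import cv2,numpy as np
q=snapshot("scene")[0][165:265,275:460,::-1];p=snapshot("top")[0][165:265,275:460,::-1]
cv2.imwrite("pics/s6.png",np.vstack([cv2.resize(i,None,fx=4,fy=3,interpolation=2) for i in(p,q)]))
E
```

```text
clock: 18.82
tool_pos: [0.401, 0.0388, 0.1834]
eef_rot: [0.727, 0.687, -0.002, -0.0]
contact_force: [1.1, -0.1, -0.4]
opening: 0.502
finger_force: 0.0
```

View pics/s6.png

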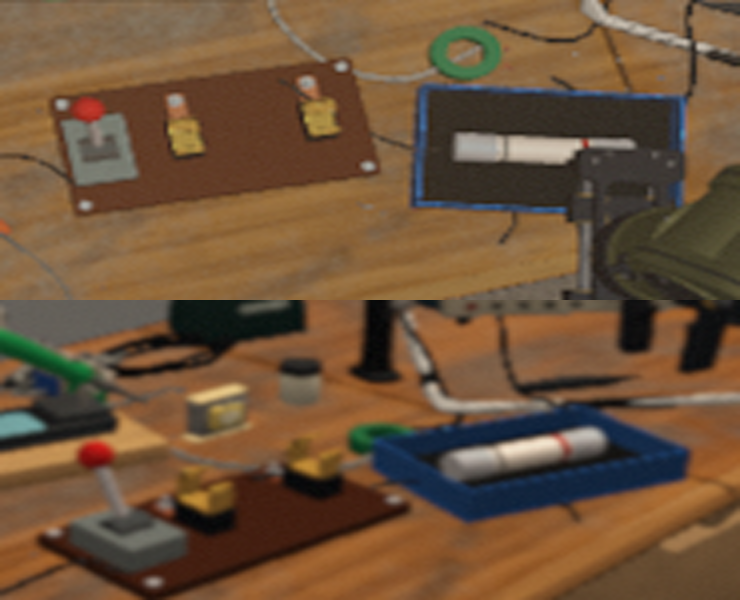

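The fuse lies flat in the tray (top crop (540,148)), released. The isolator is off (88,110) and the clips are empty with the hooks upright.

```bash
python3 -c "
from plant import r
print(r.finish_job())"
```

```text
the job is handed in; nothing more can be done
None
```

The job is handed in at about 19 s on the robot's clock: isolator thrown off first, fuse taken out sideways over the low jaws and laid flat in the blue tray, after being set briefly across the tray walls to regrip it higher.

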